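# Load a circuit board in the test fixture, snap its lid shut and scan its label

### The arm

A 7-joint arm with a two-finger parallel gripper is mounted at the origin on the work surface. World frame = base frame: x ahead of the robot, y to its left, z up, the work surface at z = 0. Lengths are in m, angles in rad, forces in N, time in s.
With the tool pointing down it reaches from about 0.35 to 0.9 m from the base axis. Payload 8.1 kg.
Tool frame: the origin (TCP) lies at the centre of the arm's flange, where the gripper is bolted on; the fingertips stand 178 mm ahead of it and the grasp point (between the pads) lies 159 mm ahead of it; x points along the fingers, z is the direction in which the jaws open and shut, and the axes are right-handed (so a half turn about x gives the same grasp; the last joint's range is limited). The gripper opens to 92 mm and grips with 3 to 60 N. Pads are 19 mm wide; open, the fingers measure 130 mm over their backs; the gripper's body (75 mm by 190 mm) begins 47 mm behind the grasp point.
Start: joints at [1.191, 0.434, 0.025, 1.573, -0.012, 1.134, -0.075], TCP at [0.171, -0.601, 0.405] pointing down, gripper open.
Joint ranges: [-2.62, 2.62], [-0.44, 2.09], [-1.27, 1.32], [0.08, 2.57], [-1.32, 4.46], [0.12, 2], [-2.74, 2.74]. Speed limits (rad/s): [2.22, 2.22, 3.01, 3.01, 3.14, 3.14, 3.14].

### API

Orientations are given as a rotation vector (axis times angle).
In Python, from cell import arm, get_image, search_frame, pinpoint gives the robot as it stands.
- The arm moves only by the tool arm_command, never from a script. Its argument "motion" is a list of rows, each a list of 7 numbers: the finger opening in mm, from 0 to 91.8, then the shift along the tool's x, y, z in mm, then the turn, a rotation vector about the tool's x, y, z in degrees. In form: [[fingers, x, y, z, ax, ay, az], ...]. A call has 1 to 5 rows; each row shifts and turns the commanded pose from where the row before left it, along the tool's axes as they then stand; what a row does not reach is not made up. A row lasts 1/8 s, in which the tool goes at most 62.5 mm and 10.7 degrees, less where a joint would pass 70% of its speed; a pose out of reach is approached as far as the arm can. A call with a gripper value outside its range is refused whole. The fingers move at their own pace and stop on an object; "newtons" is the grip in N (left out, the last holds). Time passes only in rows, so rows that do not move let the fingers close. It gives the time, the measured TCP pose, the force and the opening at its end, in the units of the state.
- arm.observe(): the state, without advancing time (a new reading comes with each control period).
- get_image(name): name is "side" or "top" or "wrist"; returns a dict with "frame" (384x512x3 uint8, red, green, blue), "range_z" (384x512 float32, m along the optical axis (not along the pixel's ray), 0 where there is no reading), "K" (3x3 intrinsics, pixels), "origin" and "rotation" of the camera in the world; the wrist camera has in their place "tool_from_camera" (4x4, takes a point from camera to tool coordinates, whose origin is the TCP and whose axes are the tool frame's). Camera axes: x right, y down, z forward; pixel columns grow to the right and rows downward; lengths in m; the calibration is good to about 2 mm. The wrist camera is an equidistant fisheye: a pixel r from the principal point sees the ray r / f radians off the axis. A picture is of the moment at which its call begins: read the wrist's pose just before it.
- arm.sign_off(): hands the job in, once; it reports no verdict.
Trained networks look in the newest picture that a camera, given by its name, has taken for a name from the list of things; names that differ only in an ending like _2 or _b are one class to them, and where a whole thing is asked for, a point or a joint stands for the part that bears it (a point fixed in the world has none). Each returns a list of dicts, best first, with "p" (0 to 1); they miss things now and then, are a little off and sometimes report something else, mostly with a low value. They report only what shows in the picture. A call takes as long as a camera call. They do not tell look-alikes from the thing itself.
- search_frame(camera, target): "point" ([x, y, z] in m, in world coordinates, good to about 4 mm: the middle of the surface that is visible of it).
- pinpoint(camera, target): "point" ([x, y, z] in m, in world coordinates, good to about 4 mm: a listed point, or the origin of a listed thing).
The state is a dict: "clock": time; "joints": joint angles; "dq": joint speeds; "joint_efforts": joint torques, N m; "position": TCP position; "ee_rot": TCP orientation; "force": force on the tool from outside, world axes, zero at the start; "ft_torque": the same for the moment, N m; "width": opening from 0.0 (shut) to 1.0 (fully open).
Only numpy, scipy, OpenCV 4.12 (cv2) and the standard library are available. Lean on these libraries where they do the work, as an engineer would, in place of code of your own. Each camera call takes 0.05 s, during which the arm holds its last target. There are 200 camera calls.

### The job

Lay the circuit board that carries the square block flat in the recess of the open test fixture, then swing the lid over and press it down past its catch until it snaps fully shut. Pick up the code reader, hold it upright and still with its window about 10 cm above the middle of the barcode label on the shut lid for at least a second, then stand it back upright on the middle of its pad and let go. Leave the other board and everything else on the bench where they are.

Things in the scene. Friction and masses are not known exactly. Their poses are not given: they have to be found in the camera images.
- fixture: Test fixture, fixed: aluminium block 170 (x) x 200 (y) x 62 mm high; in the middle of its top an open recess 90 (x) x 130 (y) mm, 40 mm deep, flat floor 22 mm above the bench. Origin: centre of the underside; x points from the front to the hinge side, z up. Lid hinged along the top edge at x = +85 mm (to the robot's left, give or take 0.25 rad); spring roller catch in the middle of the front face.
- lid (a joint): Angle of the lid, rad: 0 fully shut, 1.57 straight up, 1.9 the stop; starts at 1.6 to 1.8. The stiff hinge (0.3 N m friction) leaves it where it is let go. When closing, a rib under the front lip meets a spring roller at 0.085 rad and the lid stays ajar; up to 18 N down near the front edge pushes it past. From 0.02 rad the roller draws it to 0 and holds it.
- lid_hinge (a point): Point on the lid's hinge line, at the middle of its width, 62 mm above the bench. Moves with the lid: x axis from the front edge to the hinge along the lid, y along the hinge, z out of the outer face (up when shut).
- lid_press (a point): Point on the outer (when shut, upper) face of the grey lid, mid-width near the front edge: the place to push. 160 mm from the hinge line, 12.5 mm above it when shut. The lid is a plate 172 x 196 x 12 mm; at its front edge a 50 mm wide lip reaches to 186 mm from the hinge line and hangs 29 mm below it when shut. Axes as lid_hinge.
- label (a point): Middle of the white paper barcode label (50 x 55 mm, black bars) on the outer face of the lid, 60 mm from the hinge line and 50 mm to the +y side of the middle of the lid. z axis out of the face: straight up when the lid is shut, 75 mm above the bench. Other axes as lid_hinge.
- board: Circuit board to load: green, rigid, 100 (x) x 64 (y) x 4 mm, 0.1 kg, loose on the bench. At its centre a black square-cornered block 26 (x) x 34 (y) mm, top 32 mm above the board's underside: take it by this. Origin: centre of the underside, z up. Its 100 mm side goes along the recess's 130 mm side (fixture y), either way round.
- board2: The other circuit board, of the same size, with a round can (28 mm across) instead of a square block. To be left alone. Origin: centre of the underside. The two boards may lie in either place.
- reader: Code reader standing upright, window down, on its pad: black head 60 (x) x 50 (y) x 40 mm high, above it a grey grip 44 (x) x 32 (y) mm from 38 to 118 mm height; 0.22 kg, centre of mass about 55 mm up. Origin: middle of the window in its underside; z up through the grip, the window looks along -z. Take it by the grip across y, from above.
- pad: Black rubber pad fixed to the bench, 110 (x) x 100 (y) x 10 mm, on which the reader stands. Origin: centre of its underside.
- bottle: Bystander: white solvent bottle with steel cap, 52 mm across, 120 mm high. Origin: centre of its underside.
- spool: Bystander: aluminium-coloured spool 54 mm across, 40 mm high. Origin: centre of its underside.
- pliers: Bystander: pliers with blue handles, about 155 mm long, lying flat, 12 mm high. Origin near the pivot.
- screwdriver: Bystander: screwdriver with green handle, 170 mm long, lying flat.
- tweezers: Bystander: steel tweezers 125 mm long, lying flat, 8 mm high. Origin at the middle.
- tape: Bystander: roll of yellow tape 72 mm across, 19 mm high, lying flat. Origin: centre of its underside.
Mind the look-alikes: they are no part of the job. What is shaped like the board but pink is not meant. What is shaped like the reader but purple is not meant.

How it is judged:
On the way, in this order (a step that is already met when the one before it is completed fails the run):
1. the board with the square block lies flat in the recess and has been let go (x of board in the frame of fixture between -0.02 and 0.02 m and y of board in the frame of fixture between -0.025 and 0.025 m and z of board in the frame of fixture between 0.018 and 0.026 m and angle between board's own z axis and vertical below 0.06 rad and contact force between the fingers and board below 0.2 N and linear speed of board below 0.03 m/s), for 0.2 s.
2. the lid has been pressed past its catch and is fully shut over the board (x of board in the frame of fixture between -0.02 and 0.02 m and y of board in the frame of fixture between -0.025 and 0.025 m and z of board in the frame of fixture between 0.018 and 0.026 m and angle between board's own z axis and vertical below 0.06 rad and value of joint lid below 0.025 rad), for 0.3 s.
3. the held reader's window is 7 to 13 cm above the label and within 20 mm of over its middle, upright within 0.15 rad, and held still for about a second, with the lid shut (value of joint lid below 0.025 rad and contact force between the fingers and reader above 0.5 N and horizontal distance between reader and label below 0.02 m and z of reader in the frame of label between 0.07 and 0.13 m and angle between reader's own z axis and vertical below 0.15 rad and linear speed of reader below 0.03 m/s and angular speed of reader below 0.3 rad/s), for 0.8 s.
At the end, for the whole second after the job is handed in: The square-block board lies flat on the recess floor (tilt under 0.06 rad), the lid is fully shut (under 0.025 rad), and the reader stands upright (within 0.06 rad), released and at rest on its pad, its middle within 25 mm of the pad's middle (all of step 2 and linear speed of board below 0.03 m/s and horizontal distance between reader and pad below 0.025 m and z of reader in the frame of pad between 0.006 and 0.014 m and angle between reader's own z axis and vertical below 0.06 rad and linear speed of reader below 0.02 m/s); the robot touches nothing.
It fails at once if the other board is moved by more than 20 mm or another bystander by more than 30 mm (distance of board2 from where it was at the start of the episode above 0.02 m or distance of any of bottle, spool, pliers, screwdriver, tweezers, tape from where it was at the start of the episode above 0.03 m).
It fails at once if the reader is tipped over (angle between reader's own z axis and vertical above 0.8 rad).
It also fails if it takes over 72 s, if anything falls off the work surface, if the arm or the gripper's body presses on something with over 40 N, if the wrist force passes 120 N, or if a joint passes its speed limit or range.

## Working session

There is one attempt and no reset: what is moved stays moved. The work goes in short steps, Python scripts to look and compute and a tool call to move; the robot and the scene stay as the last step left them, time stands still between calls to the robot, and variables do not carry over. Pictures are saved under pics/ and viewed, about 8 in all and at most 12, crops included, and the job is handed in when it is done.

Besides the shell and the picture viewer there is one more tool, called after "Emit:" by a JSON object that holds its "op" and its "data". arm_command: Moves the arm, as the interface text tells. Its arguments: {"type":"object","properties":{"motion":{"type":"array"},"newtons":{"type":"number"}},"required":["motion"]}

```bash
ls; mkdir -p pics
python3 - <<'E'
from cell import arm,get_image,search_frame,pinpoint
import cv2,numpy as np
s=arm.observe();print(s)
ims=[]
for c in ("top","side"):
    d=get_image(c);ims.append(d)
    cv2.imwrite(f"pics/{c}0.png",d["frame"][:,:,::-1])
    print(c,d["K"].tolist(),d["origin"],np.round(d["rotation"],3).tolist())
    for t in ["fixture","lid_hinge","lid_press","label","board","board2","reader","pad","bottle","spool","pliers","screwdriver","tweezers","tape"]:
        print(t,[(np.round(x["point"],3).tolist(),round(x["p"],2)) for x in pinpoint(c,t)])
E
```

```text
pics
{'clock': 0.0, 'joints': array([ 1.19138303,  0.43522708,  0.02497524,  1.5740968 , -0.01162324,
        1.13398732, -0.07507216]), 'dq': array([-8.94468521e-06,  8.92187162e-04, -1.69063201e-03, -1.08716538e-03,
       -6.81043196e-04,  1.82681339e-04, -1.26212761e-03]), 'joint_efforts': array([-2.93683183e-05, -6.67851019e+01,  9.85009521e-01, -3.14454424e+01,
       -6.05704263e-02,  4.30386979e-02,  2.34615745e-04]), 'position': array([ 0.17071656, -0.60099344,  0.40394234]), 'ee_rot': array([ 1.00384333,  1.3288653 , -1.00243315]), 'force': array([ 0.43411339, -0.01578151,  0.14233722]), 'ft_torque': array([-0.03815874, -0.00839572, -0.02451442]), 'width': 0.9988600382929248}
top [[405.7120126101437, 0.0, 252.96946870674088], [0.0, 405.7120126101437, 194.5443828591275], [0.0, 0.0, 1.0]] [0.26987173 0.00592987 1.34967428] [-2.034, 2.199, -0.225]
fixture [([0.529, 0.076, -0.003], 0.56)]
lid_hinge [([0.529, 0.159, 0.065], 0.74), ([0.759, -0.084, -0.001], 0.73), ([0.608, 0.431, -0.001], 0.46), ([0.526, 0.187, 0.223], 0.29)]
lid_press [([0.526, 0.184, 0.221], 0.73)]
label [([0.4
[... 1035 characters left out ...]
.133, -0.003], 0.68), ([0.535, 0.078, -0.004], 0.67), ([0.719, -0.302, 0.001], 0.65), ([0.251, -0.408, 0.001], 0.59)]
board2 [([0.648, -0.12, -0.001], 0.74), ([0.484, -0.133, -0.003], 0.68), ([0.535, 0.078, -0.004], 0.67), ([0.719, -0.302, 0.001], 0.65), ([0.251, -0.408, 0.001], 0.59)]
reader [([0.398, -0.467, -0.0], 0.58)]
pad [([0.546, -0.357, -0.0], 0.58), ([0.411, 0.4, 0.004], 0.18)]
bottle [([0.719, -0.302, 0.001], 0.58)]
spool [([0.339, -0.314, 0.002], 0.65)]
pliers [([0.544, -0.357, 0.001], 0.53), ([0.329, -0.169, -0.002], 0.49)]
screwdriver [([0.609, 0.429, -0.001], 0.58)]
tweezers [([0.757, -0.083, -0.001], 0.51)]
tape [([0.411, 0.399, 0.002], 0.81), ([0.654, -0.119, -0.004], 0.47)]
```

View pics/top0.png

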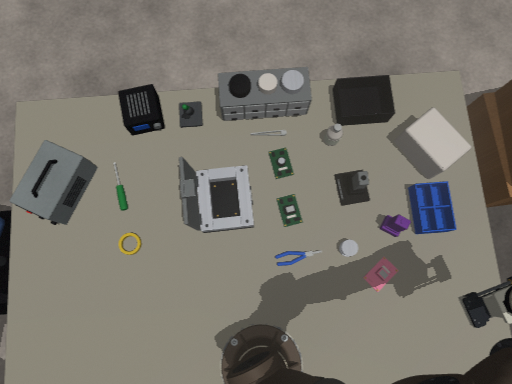

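View pics/side0.png

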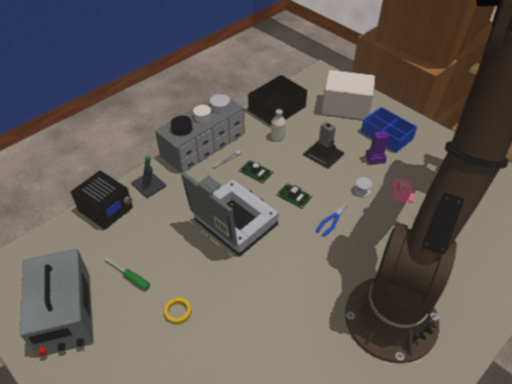

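```bash
cat > h.py <<'E'
import numpy as np,cv2
from cell import arm,get_image,search_frame,pinpoint
from scipy.spatial.transform import Rotation as R
def cloud(d,state=None):
    """world points, HxWx3"""
    K=d["K"];v,u=np.mgrid[:384,:512].astype(float);z=d["range_z"].astype(float)
    x=(u-K[0,2])/K[0,0];y=(v-K[1,2])/K[1,1]
    if "origin" in d:
        P=np.stack([x*z,y*z,z],-1)
        return P@R.from_rotvec(d["rotation"]).as_matrix().T+d["origin"]
    t=np.hypot(x,y);k=np.tan(np.clip(t,0,1.5))/np.maximum(t,1e-9)
    P=np.stack([x*k*z,y*k*z,z],-1)
    T=d["tool_from_camera"];P=P@T[:3,:3].T+T[:3,3]
    return P@R.from_rotvec(state["ee_rot"]).as_matrix().T+state["position"]
def rect(xy):
    c,s,a=cv2.minAreaRect((xy*1000).astype(np.float32))
    return np.round(np.array(c)/1000,4),np.round(s,1),round(a,1)
E
python3 - <<'E'
from h import *
d=get_image("top");P=cloud(d);hsv=cv2.cvtColor(d["frame"],cv2.COLOR_RGB2HSV)
big=cv2.resize(d["frame"][140:240,255:415],None,fx=5,fy=5,interpolation=cv2.INTER_CUBIC)
cv2.imwrite("pics/crop0.png",big[:,:,::-1])
X,Y,Z=P[...,0],P[...,1],P[...,2]
def near(x,y,r):return np.hypot(X-x,Y-y)<r
for n,x,y in (("A",.65,-.12),("B",.48,-.132)):
    m=near(x,y,.075)
    g=m&(hsv[...,0]>40)&(hsv[...,0]<90)&(hsv[...,1]>60)
    print(n,"green",g.sum(),rect(P[g][:,:2]),np.median(Z[g]))
    b=m&(Z>.022);print("  block",b.sum(),rect(P[b][:,:2]) if b.sum()>4 else "",np.median(Z[b]),Z[b].max())
m=near(.54,-.36,.09);g=m&(Z>.105);print("grip",g.sum(),rect(P[g][:,:2]),Z[g].max())
g=m&(Z>.03)&(Z<.05);print("head",g.sum(),rect(P[g][:,:2]))
g=m&(d["frame"].max(-1)<70)&(Z<.02)|(m&(Z>.006)&(Z<.02));print("pad",g.sum(),rect(P[g][:,:2]))
m=near(.53,.076,.16);g=m&(abs(Z-.062)<.006);print("fixtop",g.sum(),rect(P[g][:,:2]))
g=m&(abs(Z-.022)<.006)&near(.53,.076,.07);print("floor",g.sum(),rect(P[g][:,:2]),np.median(Z[g]))
for q in np.array([(.53,.16)]):
    g=near(*q,.14)&(Z>.09)&(Y>.1);print("lid",g.sum(),P[g].min(0),P[g].max(0))
E
```

```text
A green 304 (array([ 0.6508, -0.1198]), array([97.8, 62.1]), 9.1) 0.004728228085581487
  block 57 (array([ 0.6504, -0.1177]), array([23.9, 26.8]), 87.0) 0.032962363075265344 0.04015423131257223
B green 299 (array([ 0.4848, -0.1325]), array([99.3, 61.9]), 9.9) 0.004274652482890051
  block 85 (array([ 0.4844, -0.1319]), array([26., 34.]), 9.5) 0.032210143979491734 0.03963929856278381
grip 175 (array([ 0.5492, -0.357 ]), array([45.5, 33.6]), 0.6) 0.13664808246748494
head 104 (array([ 0.5481, -0.3559]), array([59.5, 48.2]), 0.4)
pad 595 (array([ 0.5333, -0.3595]), array([149.3, 165.4]), 76.8)
fixtop 2045 (array([0.5338, 0.081 ]), array([200.6, 180.7]), 2.0)
floor 921 (array([0.5372, 0.081 ]), array([124.3,  89.9]), 2.0) 0.022714879983902758
lid 942 [0.43193242 0.14959499 0.09031002] [0.62744108 0.19353645 0.2557084 ]
```

View pics/crop0.png

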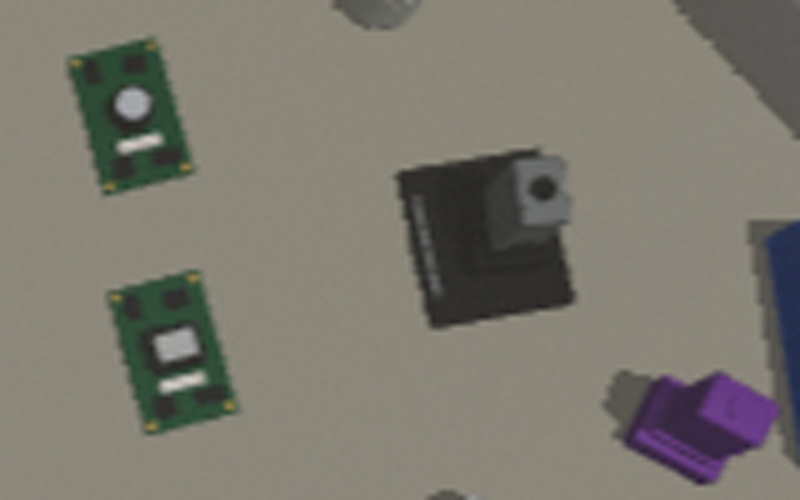

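Board with the square block is the lower green board: full-image pixel (290,209), world (0.485, -0.132). The look-alikes are the round-can board at (281,163) and the pink board at (381,273). The reader is the grey grip on the black pad at (358,182), not the purple one at (396,225).

```bash
cat >> h.py <<'E'
def plan(p,yaw,n,tip=True):
    """rows to bring the fingertips (tip) to p, tool down, jaw axis at yaw deg (mod 180), in n rows"""
    s=arm.observe();M0=R.from_rotvec(s["ee_rot"]);z0=M0.as_matrix()[:,2]
    y0=np.degrees(np.arctan2(z0[1],z0[0]));y=y0+(yaw-y0+90)%180-90
    a=np.radians(y);x=np.array([0,0,-1.]);z=np.array([np.cos(a),np.sin(a),0])
    M1=R.from_matrix(np.stack([x,np.cross(z,x),z],1))
    t=np.array(p,float)-(x*.178 if tip else 0);dp=(t-s["position"])/n*1000
    dr=(M0.inv()*M1).as_rotvec()/n;M=M0
    print("jaw yaw now %.1f -> %.1f dist %.0f"%(y0,y,np.linalg.norm(dp)*n),"joint7",round(s["joints"][6],2),"t",s["clock"])
    for i in range(n):
        print(np.round(M.inv().apply(dp),1).tolist(),np.round(np.degrees(dr),2).tolist());M=M*R.from_rotvec(dr)
E
python3 - <<'E'
from h import *
print(R.from_rotvec(arm.observe()["ee_rot"]).as_matrix().round(3))
plan([.485,-.1325,.16],9.7,10)
E
```

```text
[[ 0.     0.962  0.273]
 [-0.     0.273 -0.962]
 [-1.     0.     0.   ]]
jaw yaw now -74.1 -> 9.7 dist 568 joint7 -0.08 t 1.55
[6.7, 43.0, -36.5] [-8.38, 0.0, 0.0]
[6.7, 47.9, -29.8] [-8.38, 0.0, 0.0]
[6.7, 51.7, -22.5] [-8.38, 0.0, 0.0]
[6.7, 54.5, -14.8] [-8.38, 0.0, 0.0]
[6.7, 56.0, -6.7] [-8.38, 0.0, 0.0]
[6.7, 56.4, 1.6] [-8.38, 0.0, 0.0]
[6.7, 55.6, 9.8] [-8.38, 0.0, 0.0]
[6.7, 53.5, 17.8] [-8.38, 0.0, 0.0]
[6.7, 50.4, 25.4] [-8.38, 0.0, 0.0]
[6.7, 46.1, 32.5] [-8.38, 0.0, 0.0]
```

Emit:
{"op": "arm_command", "data": {"motion": [[60,7,43,-36,-8.4,0,0],[60,7,48,-30,-8.4,0,0],[60,7,52,-22,-8.4,0,0],[60,7,54,-15,-8.4,0,0],[60,7,56,-7,-8.4,0,0]]}}

```text
clock: 2.17
position: [0.3284, -0.3658, 0.3698]
ee_rot: [0.436, 1.526, -0.436]
force: [0.7, 0.9, 0.9]
width: 0.653
```

Emit:
{"op": "arm_command", "data": {"motion": [[60,7,56,2,-8.4,0,0],[60,7,56,10,-8.4,0,0],[60,7,53,18,-8.4,0,0],[60,7,50,25,-8.4,0,0],[60,7,46,32,-8.4,0,0]]}}

```text
clock: 2.8
position: [0.4847, -0.1326, 0.3348]
ee_rot: [-0.139, 1.566, 0.138]
force: [-0.1, -0.4, -0.0]
width: 0.656
```

Run:
```python
from h import *
plan([.485,-.1325,.16],9.7,2)
s=arm.observe();d=get_image("wrist");P=cloud(d,s)
cv2.imwrite("pics/w0.png",d["frame"][:,:,::-1])
hsv=cv2.cvtColor(d["frame"],cv2.COLOR_RGB2HSV);X,Y,Z=P[...,0],P[...,1],P[...,2]
m=np.hypot(X-.485,Y+.1325)<.075
g=m&(hsv[...,0]>40)&(hsv[...,0]<90)&(hsv[...,1]>60)
print("green",g.sum(),rect(P[g][:,:2]),np.median(Z[g]))
b=m&(Z>.022)&(Z<.045);print("block",b.sum(),rect(P[b][:,:2]),np.median(Z[b]))
```

```text
jaw yaw now 10.1 -> 9.7 dist 3 joint7 0.12 t 2.8
[-1.6, 0.0, 0.1] [0.2, 0.02, 0.02]
[-1.6, 0.0, 0.1] [0.2, 0.02, 0.02]
green 3157 (array([ 0.4791, -0.113 ]), array([ 99. , 103.8]), 10.3) 0.00447159179568718
block 923 (array([ 0.4827, -0.1329]), array([25.7, 34.2]), 9.9) 0.03267116931441971
```

Run:
```python
from h import *
s=arm.observe();d=get_image("wrist");P=cloud(d,s).reshape(-1,3)
a=np.radians(9.9);q=(P[:,:2]-[.4827,-.1329])@np.array([[np.cos(a),-np.sin(a)],[np.sin(a),np.cos(a)]])
for v0 in range(-32,32,8):
    r=[]
    for u0 in range(-52,52,4):
        m=(q[:,0]*1e3>=u0)&(q[:,0]*1e3<u0+4)&(q[:,1]*1e3>=v0)&(q[:,1]*1e3<v0+8)
        r.append("%3d"%(np.median(P[m,2])*1e3) if m.any() else "  .")
    print(v0,*r)
```

```text
-32   1   4   4   5   6   4   4   4   4   4   4   4   4   4   4   4   4   4   4   4   4   4   4   5   4   4
-24   4   4   4   7   7   5   4   4   4   4  32  32  32  32  32  31   4   4   4   4   5   6   6   4   4   5
-16   3   4   4   7   7   5   9  10   7  31  32  32  32  33  32  32   4   4   4   4   7   7   7 246 246 246
-8   0   4   4   5   4   4 202 190   9  31  32  32  32  32  32  32   4   4   4   4   6   5 188 246 246 246
0   3   4   4   4   4   4 209 197   5  31  32  33  32  32  32  32   5   4   5   4   4   4 202 246 246 246
8   4   4   7   7   7   7 218 168   5   4  32  32  32  33  32  32   4   4   4   4   4   5 203 210   4   4
16   4   4   5 179 179 178 220 171   4   4   5   6   9   5   5   5   4   4   4   4 265   7 193 179 179 181
24 262 247 266 269 268 269 265 272 272 272 266 249 254 249 249 249 249 250 249 265 265 265 247 251 264 264
```

Emit:
{"op": "arm_command", "data": {"motion": [[60,50,0,-1,0,0,0],[60,50,0,0,0,0,0],[60,30,0,0,0,0,0],[60,14,0,0,0,0,0],[15,0,0,0,0,0,0]], "newtons": 25}}

```text
clock: 3.52
position: [0.4828, -0.1343, 0.1905]
ee_rot: [-0.135, 1.568, 0.135]
force: [-0.2, -0.7, 0.4]
width: 0.587
```

Emit:
{"op": "arm_command", "data": {"motion": [[15,0,0,0,0,0,0],[15,0,0,0,0,0,0],[15,0,0,0,0,0,0],[15,-30,0,0,0,0,0],[15,-50,0,0,0,0,0]]}}

```text
clock: 4.15
position: [0.4821, -0.1341, 0.2707]
ee_rot: [-0.134, 1.57, 0.136]
force: [1.8, -1.1, -1.8]
width: 0.282
```

Run:
```python
from h import *
s=arm.observe();print(s["position"],s["width"]*.092,s["force"])
d=get_image("top");P=cloud(d)
X,Y,Z=P[...,0],P[...,1],P[...,2]
m=np.hypot(X-.533,Y-.076)<.16
# rim edges in fixture frame yaw 92
a=np.radians(92);ex=np.array([np.cos(a),np.sin(a)]);ey=np.array([-ex[1],ex[0]])
q=(P[...,:2]-[.533,.076]);fx=q@ex*1e3;fy=q@ey*1e3
g=m&(abs(Z-.062)<.006)&(fx<75)
for k,v,w in (("fx",fx,fy),("fy",fy,fx)):
    print(k,np.percentile(v[g],[.5,99.5]))
for f0 in (-80,-40,0,40,70):
    b=g&(abs(fy-f0)<10);print("front edge at fy",f0,fx[b].min(), "inner", fx[b&(fx<0)].max())
for f0 in (-70,-55,0,30,55):
    b=g&(abs(fx-f0)<10);print("fy edges at fx",f0,fy[b].min(),fy[b&(fy<0)].max(),fy[b&(fy>0)].min(),fy[b].max())
plan([.533,.076,.12],2,6)
```

```text
[ 0.48213527 -0.13412798  0.27065441] 0.025948577671061828 [ 1.8276523  -1.14232556 -1.76226414]
fx [-82.18007697  74.32604612]
fy [-100.18822069   98.98282944]
front edge at fy -80 -80.39886774039762 inner -0.8840755544656345
front edge at fy -40 -80.69823722431289 inner -41.03836907923304
front edge at fy 0 -82.76747066322918 inner -41.92939087555715
front edge at fy 40 -80.42922537984921 inner -41.06797063131097
front edge at fy 70 -80.28517340394599 inner -0.0017661287377913318
fy edges at fx -70 -100.19302538577675 -0.38178938113165306 0.5820302070223669 98.93656122003584
fy edges at fx -55 -99.2025352037613 -0.38178938113165306 0.6151339354252378 99.20597891466285
fy edges at fx 0 -100.6166961482428 -65.73524285912275 63.98807230074902 99.34108160477483
fy edges at fx 30 -100.5512693030052 -65.69195688813817 64.28554563034646 98.52588756564701
fy edges at fx 55 -101.97590322734663 -0.4285098115116324 0.3554807116864153 99.15363416192463
jaw yaw now 9.9 -> 2.0 dist 216 joint7 0.06 t 4.2
[-3.5, 33.1, 14.0] [1.32, 0.05, 0.02]
[-3.5, 33.4, 13.3] [1.32, 0.05, 0.02]
[-3.5, 33.7, 12.5] [1.32, 0.05, 0.02]
[-3.5, 33.9, 11.7] [1.32, 0.05, 0.02]
[-3.5, 34.2, 10.9] [1.32, 0.05, 0.02]
[-3.5, 34.4, 10.1] [1.32, 0.05, 0.02]
```

Emit:
{"op": "arm_command", "data": {"motion": [[15,-10,32,14,1.3,0,0],[15,-10,34,14,1.3,0,0],[15,-7,34,13,1.3,0,0],[15,0,34,12,1.3,0,0],[15,0,34,11,1.3,0,0]]}}

```text
clock: 4.82
position: [0.5253, 0.0417, 0.298]
ee_rot: [-0.045, 1.57, 0.045]
force: [-0.4, -0.9, -0.9]
width: 0.282
```

Emit:
{"op": "arm_command", "data": {"motion": [[15,0,34,10,1.3,0,0],[15,0,0,0,0,0,0]]}}

```text
clock: 5.08
position: [0.5333, 0.0785, 0.298]
ee_rot: [-0.03, 1.569, 0.033]
force: [-0.1, -0.7, -0.5]
width: 0.284
```

Run:
```python
from h import *
plan([.5335,.078,.036],2,1)
s=arm.observe();print(s["position"],s["width"]*.092,s["force"])
d=get_image("wrist");cv2.imwrite("pics/w1.png",d["frame"][:,:,::-1])
```

```text
jaw yaw now 2.3 -> 2.0 dist 84 joint7 -0.46 t 5.075
[84.0, -0.7, 0.1] [0.31, 0.07, -0.11]
[0.53328484 0.07851648 0.29804023] 0.026102548493664255 [-0.12674544 -0.69942143 -0.48454462]
```

View pics/w1.png

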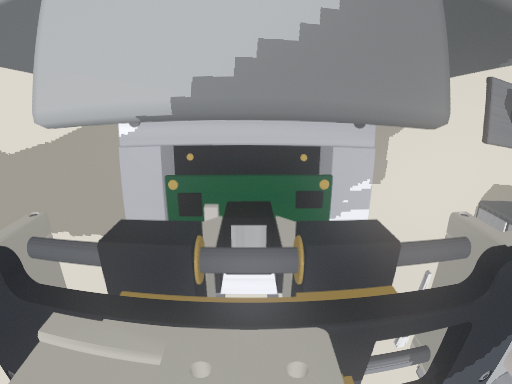

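Run:
```python
from h import *
s=arm.observe();d=get_image("wrist");T=d["tool_from_camera"];print(T[:3,3])
P=cloud(d,s);m=(P[...,1]>.1)&(P[...,1]<.25)&(P[...,2]>.07)&(P[...,2]<.28)&(abs(P[...,0]-.53)<.11)
for z in np.arange(.07,.28,.03):
    k=m&(abs(P[...,2]-z)<.015); print(round(z,2),k.sum(),np.percentile(P[k][:,1],[2,50]) if k.any() else "")
```

```text
[0.01949729 0.07224155 0.0005818 ]
0.07 0 
0.1 2958 [0.10023521 0.10532262]
0.13 0 
0.16 109 [0.16948801 0.17577884]
0.19 13403 [0.10131218 0.11076623]
0.22 35848 [0.10027469 0.10387846]
0.25 3632 [0.10009888 0.10290436]
0.28 53703 [0.14867613 0.14867613]
```

The camera pokes out 72 mm towards the lid's lip, so I'll back off and turn the tool half round before lowering.

Emit:
{"op": "arm_command", "data": {"motion": [[15,-10,-60,0,0,0,0],[15,0,-20,0,-10,0,0],[15,0,0,0,-10.6,0,0],[15,0,0,0,-10.6,0,0],[15,0,0,0,-10.6,0,0]]}}

```text
clock: 5.8
position: [0.5356, -0.0066, 0.3076]
ee_rot: [-0.602, 1.487, 0.601]
force: [0.1, 0.1, -1.9]
width: 0.278
```

Emit:
{"op": "arm_command", "data": {"motion": [[15,0,0,0,-10.6,0,0],[15,0,0,0,-10.6,0,0],[15,0,0,0,-10.6,0,0],[15,0,0,0,-10.6,0,0],[15,0,0,0,-10.6,0,0]]}}

```text
clock: 6.42
position: [0.5357, -0.0065, 0.3075]
ee_rot: [-1.3, 1.15, 1.3]
force: [-0.0, -0.2, -1.6]
width: 0.282
```

Emit:
{"op": "arm_command", "data": {"motion": [[15,0,0,0,-10.6,0,0],[15,0,0,0,-10.6,0,0],[15,0,0,0,-10.6,0,0],[15,0,0,0,-10.6,0,0],[15,0,0,0,-10.6,0,0]]}}

```text
clock: 7.05
position: [0.5357, -0.0066, 0.3074]
ee_rot: [-1.928, 0.517, 1.929]
force: [-0.3, 0.7, -2.0]
width: 0.283
```

Emit:
{"op": "arm_command", "data": {"motion": [[15,0,0,0,-10.6,0,0],[15,0,0,0,-10.6,0,0],[15,0,0,0,0,0,0]]}}

```text
clock: 7.42
position: [0.5358, -0.0063, 0.3072]
ee_rot: [-2.138, 0.171, 2.14]
force: [-0.4, 0.1, -1.9]
width: 0.279
```

Run:
```python
from h import *
plan([.5335,.077,.1],2,2)
s=arm.observe();print(s["position"],s["width"]*.092,s["force"],s["joints"])
```

```text
jaw yaw now 170.9 -> 182.0 dist 88 joint7 2.23 t 7.425
[14.6, -41.0, 7.7] [-5.56, 0.03, -0.02]
[14.6, -41.5, 3.7] [-5.56, 0.03, -0.02]
[ 0.53579383 -0.00632819  0.30718123] 0.025628031828115867 [-0.37265106  0.05772985 -1.93067578] [ 0.69263915  0.69721854 -1.17785633  1.84548382  0.72338056  1.11119814
  2.22574743]
```

Emit:
{"op": "arm_command", "data": {"motion": [[15,14,-41,8,-5.5,0,0],[15,14,-41,4,-5.5,0,0],[15,0,0,0,0,0,0]]}}

```text
clock: 7.8
position: [0.5321, 0.0806, 0.2793]
ee_rot: [2.202, 0.042, -2.204]
force: [-0.3, 0.5, -1.0]
width: 0.283
```

Run:
```python
from h import *
plan([.5335,.077,.036],2,1)
s=arm.observe();print(s["position"],s["width"]*.092,s["force"],s["joints"])
```

```text
jaw yaw now -177.9 -> -178.0 dist 65 joint7 2.21 t 7.8
[65.2, 3.7, -1.4] [0.1, 0.05, 0.06]
[0.53205931 0.08059795 0.27925427] 0.02607658727959225 [-0.33819098  0.45655203 -1.03264898] [ 0.52095274  0.74811329 -1.17494342  1.86674121  0.78622846  1.08717898
  2.21052232]
```

Emit:
{"op": "arm_command", "data": {"motion": [[15,25,4,-1,0,0,0],[15,25,0,0,0,0,0],[15,10,0,0,0,0,0],[15,5,0,0,0,0,0],[15,0,0,0,0,0,0]]}}

```text
clock: 8.43
position: [0.5343, 0.0741, 0.2151]
ee_rot: [2.204, 0.038, -2.203]
force: [0.9, -0.9, -0.5]
width: 0.279
```

Emit:
{"op": "arm_command", "data": {"motion": [[55,0,0,0,0,0,0],[55,0,0,0,0,0,0],[55,0,0,0,0,0,0],[55,-30,0,0,0,0,0],[55,-50,0,0,0,0,0]]}}

```text
clock: 9.05
position: [0.5337, 0.0739, 0.2945]
ee_rot: [2.2, 0.04, -2.206]
force: [1.2, -0.4, 0.5]
width: 0.602
```

Run:
```python
from h import *
s=arm.observe();print(s["position"],s["width"]*.092,s["force"],s["joints"])
d=get_image("wrist");P=cloud(d,s);X,Y,Z=P[...,0],P[...,1],P[...,2]
hsv=cv2.cvtColor(d["frame"],cv2.COLOR_RGB2HSV)
cv2.imwrite("pics/w2.png",d["frame"][:,:,::-1])
m=np.hypot(X-.533,Y-.078)<.075
g=m&(hsv[...,0]>40)&(hsv[...,0]<90)&(hsv[...,1]>60)&(Z<.05);print("green",rect(P[g][:,:2]),np.percentile(Z[g],[5,50,95]))
A=np.c_[X[g],Y[g],np.ones(g.sum())];print("plane",np.linalg.lstsq(A,Z[g],rcond=None)[0])
b=m&(abs(Z-.054)<.006);print("block",b.sum(),rect(P[b][:,:2]) if b.any() else "")
d=get_image("top");P=cloud(d);X,Y,Z=P[...,0],P[...,1],P[...,2]
k=(abs(X-.53)<.025)&(Y>.13)&(Y<.26)&(Z>.08)&(Z<.3);print("lid top",P[k][np.argsort(-Z[k])[:5]].round(3).tolist())
```

```text
[0.53370817 0.07385444 0.29450273] 0.05533922558597899 [ 1.19069736 -0.37123924  0.47588475] [ 0.54065493  0.72925661 -1.18566118  1.84973899  0.7588393   1.11056771
  2.24475196]
green (array([0.5345, 0.0763]), array([102. ,  66.5]), 2.5) [0.02545667 0.02664221 0.02782964]
plane [-0.00101505 -0.00014168  0.02716906]
block 1984 (array([0.5323, 0.065 ]), array([131.6,  62.2]), 1.8)
lid top [[0.535, 0.167, 0.258], [0.544, 0.162, 0.256], [0.513, 0.166, 0.254], [0.549, 0.153, 0.254], [0.509, 0.15, 0.254]]
```

View pics/w2.png

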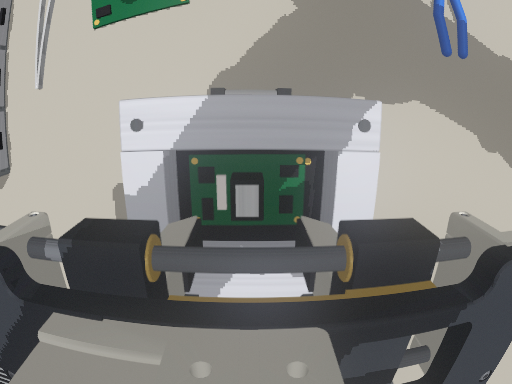

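Picture: the board lies level in the recess, at about (247,188), with the fingers clear of it. Now over and behind the lid.

Emit:
{"op": "arm_command", "data": {"motion": [[0,-60,0,0,0,0,0],[0,-60,0,0,0,0,0],[0,-58,0,0,0,0,0],[0,0,-45,0,0,0,0],[0,0,-45,0,0,0,0]]}}

```text
clock: 9.78
position: [0.5311, 0.1646, 0.4733]
ee_rot: [2.206, 0.036, -2.203]
force: [0.4, -0.5, -0.2]
width: 0.106
```

Emit:
{"op": "arm_command", "data": {"motion": [[0,0,-45,0,0,0,0],[0,0,-43,0,0,0,0],[0,0,0,0,0,0,0]]}}

```text
clock: 10.15
position: [0.5261, 0.2558, 0.4727]
ee_rot: [2.201, 0.048, -2.201]
force: [-0.0, 0.3, 0.0]
width: 0.003
```

Run:
```python
from h import *
s=arm.observe();print(s["position"],s["width"]*.092,s["force"],s["joints"])
plan([.531,.25,.215],2,1)
for c in("side",):
    d=get_image(c);P=cloud(d)
    for t in("lid_press","lid_hinge","label"):print(t,[(np.round(x["point"],3).tolist(),round(x["p"],2)) for x in pinpoint(c,t)][:2])
# arc
r=.157;prev=None
for th in [1.66,1.55,1.42,1.28,1.14,1.0,.86,.72,.58,.44,.3,.2,.1]:
    o=np.array([.159-r*np.cos(th)+.0125*np.sin(th)+.0095,.062+r*np.sin(th)+.0125*np.cos(th)])
    print(th,o.round(3),"" if prev is None else ((o-prev)*1000).round(0));prev=o
```

```text
[0.52608183 0.25583354 0.47267643] 0.00025609614953113426 [-0.01305249  0.27227311  0.00487154] [ 0.18327567  0.56327841 -1.1541265   1.51023282  0.5166094   1.40430615
  2.18506041]
jaw yaw now -177.6 -> -178.0 dist 80 joint7 2.19 t 10.15
[79.7, 6.2, -4.7] [0.41, 0.02, 0.1]
lid_press [([0.529, 0.185, 0.22], 0.88), ([0.474, 0.177, 0.118], 0.46)]
lid_hinge [([0.53, 0.162, 0.063], 0.63), ([0.338, -0.313, 0.002], 0.44)]
label [([0.479, 0.179, 0.116], 0.68), ([0.34, -0.313, -0.0], 0.36)]
1.66 [0.195 0.217] 
1.55 [0.178 0.219] [-17.   2.]
1.42 [0.157 0.219] [-20.  -0.]
1.28 [0.135 0.216] [-22.  -3.]
1.14 [0.114 0.21 ] [-21.  -6.]
1.0 [0.094 0.201] [-20.  -9.]
0.86 [0.076 0.189] [-19. -12.]
0.72 [0.059 0.175] [-17. -14.]
0.58 [0.044 0.158] [-15. -16.]
0.44 [0.032 0.14 ] [-12. -18.]
0.3 [0.022 0.12 ] [-10. -20.]
0.2 [0.017 0.105] [ -5. -15.]
0.1 [0.014 0.09 ] [ -4. -15.]
```

Emit:
{"op": "arm_command", "data": {"motion": [[0,50,0,-4,0,0,0],[0,30,0,0,0,0,0],[0,0,35,0,0,0,0],[0,0,20,0,0,0,0],[0,-3,22,0,0,0,0]]}}

```text
clock: 10.98
position: [0.5348, 0.1734, 0.3954]
ee_rot: [2.204, 0.038, -2.205]
force: [-0.5, 2.3, -1.1]
width: 0.009
```

Emit:
{"op": "arm_command", "data": {"motion": [[0,0,20,0,0,0,0],[0,3,22,0,0,0,0],[0,6,21,0,0,0,0],[0,9,20,0,0,0,0],[0,12,19,0,0,0,0]]}}

```text
clock: 11.6
position: [0.5383, 0.0718, 0.3652]
ee_rot: [2.204, 0.038, -2.203]
force: [1.4, 1.7, 0.8]
width: 0.005
```

Run:
```python
from h import *
s=arm.observe();print(s["position"]-[0,0,.178],s["force"],s["joints"])
d=get_image("side");cv2.imwrite("pics/s1.png",d["frame"][:,:,::-1])
for t in("lid_press","lid_hinge","label"):print(t,[(np.round(x["point"],3).tolist(),round(x["p"],2)) for x in pinpoint("side",t)][:2])
```

```text
[0.53825094 0.07175934 0.18718847] [1.37215435 1.73894834 0.78195055] [ 0.54154498  0.60068952 -1.1454096   1.76494059  0.59304109  1.17209817
  2.39360261]
lid_press [([0.532, 0.077, -0.003], 0.7), ([0.532, 0.061, 0.189], 0.68)]
lid_hinge [([0.529, 0.161, 0.064], 0.82)]
label [([0.473, 0.127, 0.112], 0.73), ([0.546, -0.361, 0.01], 0.72)]
```

View pics/s1.png

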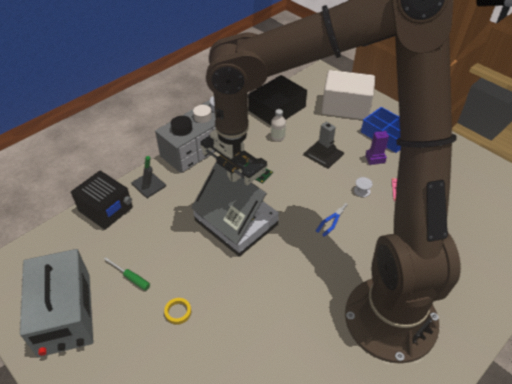

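The lid is half shut and following the fingers at about (235,190). I'll continue along the arc.

Emit:
{"op": "arm_command", "data": {"motion": [[0,14,15,0,0,0,0],[0,16,15,0,0,0,0],[0,18,12,0,0,0,0],[0,20,10,0,0,0,0],[0,15,8,0,0,0,0]]}}

```text
clock: 12.42
position: [0.5401, 0.0125, 0.2809]
ee_rot: [2.202, 0.039, -2.205]
force: [0.2, -0.1, 0.3]
width: 0.004
```

Emit:
{"op": "arm_command", "data": {"motion": [[0,8,7,0,0,0,0],[0,5,3,0,0,0,0],[0,3,0,0,0,0,0],[0,0,0,0,0,0,0]]}}

```text
clock: 12.92
position: [0.5408, 0.0032, 0.2674]
ee_rot: [2.203, 0.037, -2.202]
force: [-2.4, -3.3, 5.9]
width: 0.005
```

Run:
```python
from h import *
s=arm.observe();print(s["position"]-[0,0,.178],s["force"],s["joints"])
```

```text
[0.54077976 0.00320406 0.08944458] [-2.43361984 -3.30672219  5.86163554] [ 0.60471063  0.70409575 -1.0549852   1.87491531  0.73007191  1.00967272
  2.40617018]
```

Emit:
{"op": "arm_command", "data": {"motion": [[0,3,2,0,0,0,0],[0,3,2,0,0,0,0],[0,3,0,0,0,0,0],[0,3,0,0,0,0,0],[0,2,0,0,0,0,0]]}}

```text
clock: 13.55
position: [0.541, -0.0006, 0.2527]
ee_rot: [2.204, 0.039, -2.203]
force: [0.3, 0.9, 7.1]
width: 0.004
```

Emit:
{"op": "arm_command", "data": {"motion": [[0,2,0,0,0,0,0],[0,0,0,0,0,0,0]]}}

```text
clock: 13.8
position: [0.541, -0.0004, 0.2524]
ee_rot: [2.204, 0.038, -2.201]
force: [-6.9, -2.8, 22.9]
width: 0.004
```

Emit:
{"op": "arm_command", "data": {"motion": [[0,-30,0,0,0,0,0],[0,-60,0,0,9,0,0],[0,-40,0,0,10,0,0],[60,0,0,0,10,0,0],[60,0,0,0,10,0,0]]}}

```text
clock: 14.42
position: [0.5409, -0.0009, 0.3813]
ee_rot: [-1.848, 0.624, 1.846]
force: [-0.3, 0.1, 0.6]
width: 0.176
```

Run:
```python
from h import *
s=arm.observe();print(s["position"]-[0,0,.178],s["force"],s["joints"].round(2))
plan([.54,-.28,.2],91,7)
d=get_image("top");P=cloud(d);X,Y,Z=P[...,0],P[...,1],P[...,2]
k=(abs(X-.53)<.095)&(Y>.0)&(Y<.15)&(Z>.05)&(Z<.12)
A=np.c_[X[k]-.53,Y[k]-.159,np.ones(k.sum())];print("lid plane",np.linalg.lstsq(A,Z[k],rcond=None)[0],k.sum(),np.median(Z[k]))
for c in("top","side"):
    if c=="side":get_image(c)
    for t in("label","reader","pad"):print(c,t,[(np.round(x["point"],3).tolist(),round(x["p"],2)) for x in pinpoint(c,t)][:2])
```

```text
[ 0.54092943 -0.00092777  0.20327619] [-0.26796175  0.07868427  0.59640834] [ 0.61  0.51 -1.    1.75  0.47  1.14  1.96]
jaw yaw now 142.7 -> 91.0 dist 279 joint7 1.96 t 14.425
[0.5, 31.8, -24.1] [7.38, -0.01, 0.01]
[0.5, 28.4, -27.9] [7.38, -0.01, 0.01]
[0.5, 24.6, -31.4] [7.38, -0.01, 0.01]
[0.5, 20.4, -34.3] [7.38, -0.01, 0.01]
[0.5, 15.8, -36.6] [7.38, -0.01, 0.01]
[0.5, 11.0, -38.3] [7.38, -0.01, 0.01]
[0.5, 5.9, -39.4] [7.38, -0.01, 0.01]
lid plane [0.00636797 0.00753746 0.07588   ] 1986 0.07540818864696819
top label [([0.481, 0.099, 0.076], 0.85)]
top reader [([0.405, -0.47, 0.003], 0.86), ([0.547, -0.362, 0.01], 0.73)]
top pad [([0.547, -0.352, -0.002], 0.8)]
side label [([0.479, 0.101, 0.074], 0.62)]
side reader [([0.544, -0.358, 0.011], 0.97), ([0.399, -0.465, 0.001], 0.88)]
side pad [([0.544, -0.359, 0.006], 0.8)]
```

Emit:
{"op": "arm_command", "data": {"motion": [[70,0,32,-24,7.4,0,0],[70,0,28,-28,7.4,0,0],[70,0,25,-31,7.4,0,0],[70,0,20,-34,7.4,0,0],[70,0,16,-37,7.4,0,0]]}}

```text
clock: 15.45
position: [0.541, -0.2011, 0.3806]
ee_rot: [-1.41, 1.065, 1.411]
force: [-0.1, -0.9, 0.3]
width: 0.762
```

Emit:
{"op": "arm_command", "data": {"motion": [[70,0,11,-38,7.4,0,0],[70,0,6,-39,7.4,0,0],[70,0,0,0,0,0,0]]}}

```text
clock: 15.82
position: [0.5402, -0.2828, 0.3799]
ee_rot: [-1.221, 1.203, 1.221]
force: [-1.1, -1.0, 0.3]
width: 0.761
```

Run:
```python
from h import *
s=arm.observe();d=get_image("wrist");P=cloud(d,s);X,Y,Z=P[...,0],P[...,1],P[...,2]
cv2.imwrite("pics/w3.png",d["frame"][:,:,::-1])
m=np.hypot(X-.547,Y+.357)<.1
for n,lo,hi in(("grip top",.122,.135),("grip side",.06,.12),("head",.03,.053),("pad",.006,.014)):
    k=m&(Z>lo)&(Z<hi);print(n,k.sum(),rect(P[k][:,:2]) if k.sum()>5 else "",np.median(Z[k]))
k=m&(Z>.122)&(Z<.135)
plan([.547,-.357,.16],90,2)
```

```text
grip top 1611 (array([ 0.5459, -0.3582]), array([32.6, 42.4]), 89.9) 0.1282084956156529
grip side 1045 (array([ 0.5388, -0.3499]), array([54.2, 24.4]), 35.0) 0.09141396991901046
head 875 (array([ 0.5464, -0.3589]), array([50.8, 60.8]), 88.6) 0.040308199223838104
pad 3925 (array([ 0.5442, -0.3522]), array([111. , 100.2]), 5.5) 0.01034239715324603
jaw yaw now 91.2 -> 90.0 dist 88 joint7 1.65 t 15.875
[21.0, -2.4, -38.4] [0.59, 0.01, -0.02]
[21.0, -2.8, -38.4] [0.59, 0.01, -0.02]
```

View pics/w3.png

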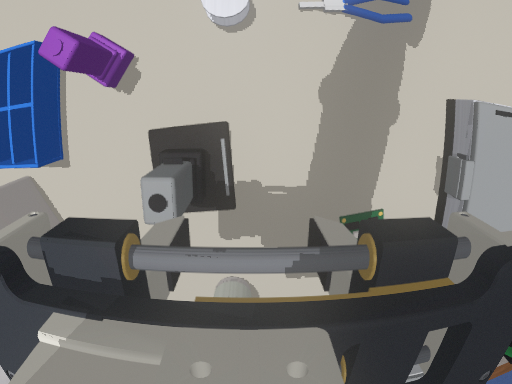

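Picture: the grey reader on its pad is at about (170,190), and the purple look-alike at (85,55) is well clear. Grasp now.

Emit:
{"op": "arm_command", "data": {"motion": [[75,16,-3,-38,0.6,0,0],[75,16,-3,-37,0.6,0,0],[75,40,0,0,0,0,0],[75,36,0,0,0,0,0],[75,11,0,0,0,0,0]]}}

```text
clock: 16.5
position: [0.5479, -0.3522, 0.2595]
ee_rot: [-1.209, 1.207, 1.216]
force: [-0.2, -0.3, 0.6]
width: 0.821
```

Emit:
{"op": "arm_command", "data": {"motion": [[20,0,0,0,0,0,0],[20,0,0,0,0,0,0],[20,0,0,0,0,0,0],[20,0,0,0,0,0,0],[20,0,0,0,0,0,0]], "newtons": 30}}

```text
clock: 17.12
position: [0.5483, -0.3541, 0.2623]
ee_rot: [-1.211, 1.209, 1.209]
force: [0.4, -0.7, 0.9]
width: 0.348
```

Run:
```python
from h import *
s=arm.observe();print(s["position"]-[0,0,.178],s["width"]*.092,s["force"],s["joints"].round(2))
```

```text
[ 0.54830647 -0.35405644  0.08427072] 0.03197563151066374 [ 0.36128555 -0.68831484  0.87534124] [ 0.89  0.71 -0.64  1.61  0.48  0.99  1.67]
```

Emit:
{"op": "arm_command", "data": {"motion": [[20,-30,0,0,0,0,0],[20,-50,0,0,0,0,0],[20,-50,0,0,0,0,0],[20,-35,0,20,0,0,0],[20,0,6,40,0,0,0]]}}

```text
clock: 17.75
position: [0.5427, -0.2942, 0.4294]
ee_rot: [-1.212, 1.208, 1.204]
force: [0.2, 0.7, -3.1]
width: 0.348
```

Emit:
{"op": "arm_command", "data": {"motion": [[20,0,7,45,0,0,0],[20,0,7,45,0,0,0],[20,0,7,45,0,0,0],[20,0,7,45,0,0,0],[20,0,7,45,0,0,0]]}}

```text
clock: 18.38
position: [0.5062, -0.0672, 0.4265]
ee_rot: [-1.21, 1.209, 1.21]
force: [0.6, 0.7, -1.8]
width: 0.345
```

Emit:
{"op": "arm_command", "data": {"motion": [[20,0,7,45,0,0,0],[20,0,7,45,0,0,0],[20,0,7,45,0,0,0],[20,0,4,20,0,0,0],[20,0,0,0,0,0,0]]}}

```text
clock: 19.0
position: [0.4811, 0.088, 0.4268]
ee_rot: [-1.212, 1.207, 1.213]
force: [0.8, 0.5, -2.1]
width: 0.348
```

Run:
```python
from h import *
s=arm.observe();print(s["position"]-[0,0,.178],s["width"]*.092,s["force"],s["joints"].round(2))
plan([.482,.099,.2493],90,1)
get_image("side");print("reader",[(np.round(x["point"],3).tolist(),round(x["p"],2)) for x in pinpoint("side","reader")][:3])
d=get_image("side");P=cloud(d);cv2.imwrite("pics/s2.png",d["frame"][100:300,130:330,::-1].repeat(3,0).repeat(3,1))
get_image("top");print("label",[(np.round(x["point"],3).tolist(),round(x["p"],2)) for x in pinpoint("top","reader")][:3])
```

```text
[0.48106863 0.08796806 0.24876613] 0.03202180709893454 [ 0.82644207  0.53710118 -2.0994079 ] [ 0.41  0.32 -0.88  1.81  0.27  1.14  1.02]
jaw yaw now 90.3 -> 90.0 dist 11 joint7 1.02 t 19.0
[-0.5, -1.0, 11.0] [0.27, 0.01, -0.01]
reader [([0.48, 0.085, 0.172], 0.86), ([0.401, -0.462, -0.001], 0.63)]
label [([0.4, -0.471, 0.001], 0.75)]
```

View pics/s2.png

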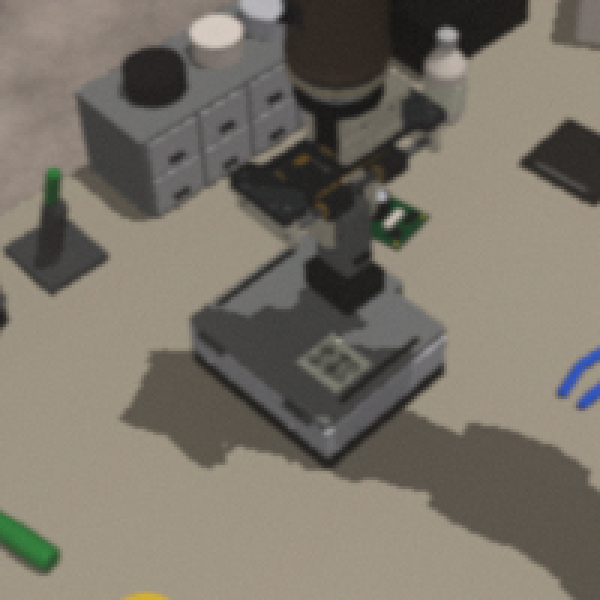

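The picture shows the lid shut and the reader upright over it, at about (345,280) in the crop. It needs 11 mm more, then the hold.

Emit:
{"op": "arm_command", "data": {"motion": [[20,0,-1,6,0,0,0],[20,0,0,5,0,0,0],[20,0,0,0,0,0,0],[20,0,0,0,0,0,0],[20,0,0,0,0,0,0]]}}

```text
clock: 19.88
position: [0.4828, 0.0971, 0.4267]
ee_rot: [-1.21, 1.209, 1.21]
force: [-0.8, -0.4, -1.9]
width: 0.348
```

Emit:
{"op": "arm_command", "data": {"motion": [[20,0,0,0,0,0,0],[20,0,0,0,0,0,0],[20,0,0,0,0,0,0],[20,0,0,0,0,0,0],[20,0,0,0,0,0,0]]}}

```text
clock: 20.5
position: [0.4828, 0.0973, 0.4267]
ee_rot: [-1.21, 1.209, 1.21]
force: [0.4, 0.2, -2.4]
width: 0.343
```

Emit:
{"op": "arm_command", "data": {"motion": [[20,0,0,0,0,0,0],[20,0,0,0,0,0,0],[20,0,0,0,0,0,0],[20,0,0,0,0,0,0],[20,0,0,0,0,0,0]]}}

```text
clock: 21.12
position: [0.4828, 0.0973, 0.4267]
ee_rot: [-1.21, 1.209, 1.21]
force: [0.1, -0.2, -2.4]
width: 0.348
```

Run:
```python
from h import *
s=arm.observe();print(s["position"]-[0,0,.178],s["width"]*.092,s["force"])
get_image("side");print("reader",[(np.round(x["point"],3).tolist(),round(x["p"],2)) for x in pinpoint("side","reader")][:3])
d=get_image("top");P=cloud(d);X,Y,Z=P[...,0],P[...,1],P[...,2]
for t in("pad","reader","label"):print(t,[(np.round(x["point"],3).tolist(),round(x["p"],2)) for x in pinpoint("top",t)][:3])
m=(np.hypot(X-.545,Y+.356)<.09)&(d["frame"].max(-1)<75)&(Z<.02);print("pad dark",m.sum(),rect(P[m][:,:2]),np.median(Z[m]))
plan([.547,-.355,.2493],90,11)
```

```text
[0.48280367 0.09727066 0.24868183] 0.031993436711991764 [ 0.05935174 -0.19830056 -2.42438538]
reader [([0.48, 0.096, 0.176], 0.82), ([0.399, -0.464, -0.0], 0.73)]
pad [([0.544, -0.354, -0.002], 0.87)]
reader [([0.543, -0.355, -0.004], 0.67), ([0.404, -0.469, 0.001], 0.62)]
label [([0.482, 0.1, 0.075], 0.63)]
pad dark 869 (array([ 0.5455, -0.3495]), array([109.2,  98.9]), 5.4) 0.010329254334018101
jaw yaw now 90.1 -> 90.0 dist 457 joint7 0.99 t 21.425
[-0.1, -5.8, -41.1] [0.01, 0.0, 0.0]
[-0.1, -5.8, -41.1] [0.01, 0.0, 0.0]
[-0.1, -5.8, -41.1] [0.01, 0.0, 0.0]
[-0.1, -5.8, -41.1] [0.01, 0.0, 0.0]
[-0.1, -5.8, -41.1] [0.01, 0.0, 0.0]
[-0.1, -5.8, -41.1] [0.01, 0.0, 0.0]
[-0.1, -5.8, -41.1] [0.01, 0.0, 0.0]
[-0.1, -5.8, -41.1] [0.01, 0.0, 0.0]
[-0.1, -5.8, -41.1] [0.01, 0.0, 0.0]
[-0.1, -5.8, -41.1] [0.01, 0.0, 0.0]
[-0.1, -5.8, -41.1] [0.01, 0.0, 0.0]
```

Emit:
{"op": "arm_command", "data": {"motion": [[20,0,-6,-30,0,0,0],[20,0,-6,-44,0,0,0],[20,0,-6,-44,0,0,0],[20,0,-6,-44,0,0,0],[20,0,-6,-44,0,0,0]]}}

```text
clock: 22.05
position: [0.5131, -0.1102, 0.4268]
ee_rot: [-1.21, 1.209, 1.21]
force: [1.3, 0.0, -2.1]
width: 0.344
```

Emit:
{"op": "arm_command", "data": {"motion": [[20,0,-6,-44,0,0,0],[20,0,-6,-44,0,0,0],[20,0,-6,-44,0,0,0],[20,0,-6,-44,0,0,0],[20,0,-6,-44,0,0,0]]}}

```text
clock: 22.68
position: [0.5433, -0.3303, 0.4266]
ee_rot: [-1.21, 1.209, 1.21]
force: [-0.2, -0.1, -1.9]
width: 0.346
```

Emit:
{"op": "arm_command", "data": {"motion": [[20,0,-4,-23,0,0,0],[20,30,0,0,0,0,0],[20,50,0,0,0,0,0],[20,40,0,0,0,0,0],[20,20,0,0,0,0,0]]}}

```text
clock: 23.3
position: [0.5465, -0.3517, 0.2843]
ee_rot: [-1.207, 1.21, 1.213]
force: [0.1, -0.6, -1.8]
width: 0.35
```

Run:
```python
from h import *
s=arm.observe();print(s["position"]-[0,0,.178],s["width"]*.092,s["force"],R.from_rotvec(s["ee_rot"]).as_matrix()[:,0])
plan([.547,-.352,.085],90,1)
```

```text
[ 0.54652218 -0.35170249  0.10628357] 0.03218785424946784 [ 0.08408153 -0.63213987 -1.77427265] [-0.00289713  0.00145653 -0.99999474]
jaw yaw now 90.0 -> 90.0 dist 21 joint7 1.68 t 23.3
[21.3, -0.5, -0.3] [0.05, 0.08, -0.17]
```

Emit:
{"op": "arm_command", "data": {"motion": [[20,11,0,0,0,0,0],[20,6,0,0,0,0,0],[20,3,0,0,0,0,0],[20,2,0,0,0,0,0],[20,0,0,0,0,0,0]]}}

```text
clock: 23.92
position: [0.5473, -0.3517, 0.2652]
ee_rot: [-1.21, 1.209, 1.209]
force: [-0.5, 0.9, -2.4]
width: 0.349
```

Emit:
{"op": "arm_command", "data": {"motion": [[20,1,0,0,0,0,0],[20,1,0,0,0,0,0],[20,1,0,0,0,0,0],[20,0,0,0,0,0,0]]}}

```text
clock: 24.42
position: [0.5473, -0.3517, 0.2622]
ee_rot: [-1.21, 1.209, 1.21]
force: [-2.7, 0.5, 4.3]
width: 0.347
```

Contact with the pad, so release and rise.

Emit:
{"op": "arm_command", "data": {"motion": [[70,0,0,0,0,0,0],[70,0,0,0,0,0,0],[70,0,0,0,0,0,0],[70,0,0,0,0,0,0],[70,-15,0,0,0,0,0]]}}

```text
clock: 25.05
position: [0.5468, -0.3515, 0.2762]
ee_rot: [-1.208, 1.209, 1.212]
force: [0.4, -0.0, 0.7]
width: 0.759
```

Emit:
{"op": "arm_command", "data": {"motion": [[70,-35,0,0,0,0,0],[70,-60,0,0,0,0,0],[70,-60,0,0,0,0,0],[70,0,0,50,0,0,0],[70,0,0,50,0,0,0]]}}

```text
clock: 25.68
position: [0.5471, -0.2505, 0.4338]
ee_rot: [-1.211, 1.208, 1.207]
force: [1.1, 0.7, 0.2]
width: 0.761
```

Emit:
{"op": "arm_command", "data": {"motion": [[70,0,0,30,0,0,0],[70,0,0,0,0,0,0],[70,0,0,0,0,0,0]]}}

```text
clock: 26.05
position: [0.5471, -0.2224, 0.4324]
ee_rot: [-1.211, 1.209, 1.209]
force: [-0.5, -0.7, -0.3]
width: 0.757
```

Run:
```python
from h import *
s=arm.observe();print(s["clock"],s["position"],s["force"],s["width"])
d=get_image("side");cv2.imwrite("pics/s3.png",d["frame"][60:300,130:430,::-1].repeat(2,0).repeat(2,1))
for t in("reader","pad","board2","pliers","spool","bottle","tweezers"):print(t,[(np.round(x["point"],3).tolist(),round(x["p"],2)) for x in pinpoint("side",t)][:3])
d=get_image("top");P=cloud(d);X,Y,Z=P[...,0],P[...,1],P[...,2]
m=np.hypot(X-.545,Y+.354)<.09
for n,k in(("grip",m&(Z>.115)&(Z<.14)),("pad",m&(d["frame"].max(-1)<75)&(Z<.02))):print(n,k.sum(),rect(P[k][:,:2]) if k.any() else "",np.median(Z[k]))
k=(abs(X-.53)<.095)&(Y>.0)&(Y<.15)&(Z>.05)&(Z<.12)
A=np.c_[X[k]-.53,Y[k]-.159,np.ones(k.sum())];print("lid plane",np.linalg.lstsq(A,Z[k],rcond=None)[0])
```

```text
26.05 [ 0.54705523 -0.22235455  0.43240991] [-0.46518265 -0.73387788 -0.28375049] 0.7574880229921356
reader [([0.401, -0.464, 0.001], 0.93), ([0.543, -0.354, 0.009], 0.88)]
pad [([0.544, -0.359, 0.001], 0.77), ([0.718, -0.3, 0.001], 0.4), ([0.533, 0.0, 0.076], 0.16)]
board2 [([0.647, -0.121, -0.004], 0.82), ([0.251, -0.407, 0.001], 0.62)]
pliers [([0.324, -0.17, -0.002], 0.82), ([0.605, 0.428, 0.002], 0.51)]
spool [([0.34, -0.31, -0.004], 0.56), ([0.756, -0.084, 0.0], 0.46)]
bottle [([0.72, -0.3, -0.002], 0.9), ([0.608, 0.427, 0.002], 0.43)]
tweezers [([0.534, 0.075, -0.002], 0.45), ([0.755, -0.082, -0.001], 0.41)]
grip 0  nan
pad 279 (array([ 0.5428, -0.3224]), array([108.6,  44.4]), 6.8) 0.010229040428201053
lid plane [0.00473442 0.0060607  0.07568385]
  return _methods._mean(a, axis=axis, dtype=dtype,
  ret = ret.dtype.type(ret / rcount)
```

View pics/s3.png

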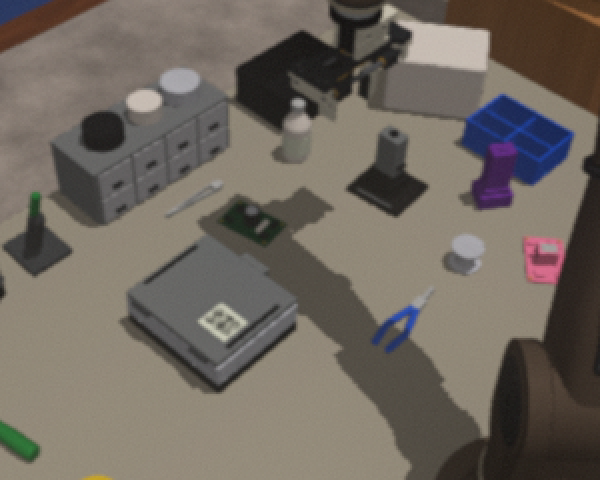

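The crop shows the lid shut at (213,310), the reader upright on its pad at (390,165) and everything else where it was. Handing in.

```bash
python3 -c "
from cell import arm
print(arm.sign_off())"
```

```text
the job is handed in; nothing more can be done
None
```

All steps were carried out and the job was handed in at about 26 s of the 72 s limit. The sign-off gives no verdict, so this rests on my own checks.

- **Board:** the square-block board lies in the recess. Measured after release and before the lid was shut, it was within about 3 mm of the middle and turned under 1° from the recess. It was level, with its top face at 26.6 mm. I could not see it again after that.
- **Lid:** it swung over and went past the catch under about 23 N. In the last check its outer face measured about 0.006 rad from level, 75.7 mm above the bench.
- **Reader over the label:** I held it about 10 cm above the middle of the label, within about 5 mm, still for at least 1.2 s.
- **Reader back on the pad:** it stands upright and released. The camera put the reader at (0.543, -0.354), about 2–5 mm from the pad's middle at (0.544, -0.352 to -0.359).
- **Other things:** the other board, the bottle, spool and tweezers were found within about 5 mm of their starting places, and the pliers within about 7 mm. I did not measure the screwdriver or tape again; the arm stayed clear of both.

**Failed or disagreeing checks:**
- The last top-view check of the reader's grip gave no reading, probably because the arm blocked the view, so its final place rests on the side camera only.
- The network also reported the purple look-alike as the reader, and I ignored that.
- I turned the tool half round before lowering the board, because the wrist camera would have come close to the lid's lip.

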